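Load and clamp up the jeweller's mould frame

TASK

Lay the rectangular brass buckle pattern, rib up, in the pocket on the floor of the aluminium mould frame, then put the aluminium cover on the frame so that it sits fully home all round. Then swing the frame's clamp arm over and right down until its foot bears on the cover's handle rib, and leave it there. Leave the other things on the bench where they are.

Things in the scene. Friction and masses are not known exactly. Their poses are not given: they have to be found in the camera images.
- mould_frame: Fixed mould frame (sizes here and below in mm). Origin: underside, below the centre of the opening. Base 15 thick, x -71 to 119, y +-63. On it an open-topped aluminium frame: outer 126 (x) by 106 (y), inner 110 by 90, rim 60 above the origin. In its black floor (21 up) a centred pocket 76 (x) by 44 (y), its bottom 15 above the origin. Clamp post (24 by 36, 117 high) at x = 97, outside the frame.
- buckle_pattern: Loose brass pattern (about 170 g): rectangular plate 64 (x) by 32 (y) by 10 thick, with a grip rib 34 long (x), 10 wide (y) standing 16 high on its middle, so 26 high in all. Origin: centre of its underside, z up, lying rib up on the bench. Its long side goes along the frame's x, either way round.
- cover: Loose aluminium cover, 420 g, right way up. Origin: centre of underside, z up. Plug below 104 (x) by 84 (y), 8 deep (lowest 2: 100 by 80); flange 126 by 106, 8 to 14 up; handle rib 60 long (x), 16 wide (y), 14 to 38 up. Seated: plug inside the walls (3 clear each side), flange on the rim, origin 52 above the frame's origin, x along the frame's x either way round.
- clamp (a joint): Clamp arm angle (rad): 0 = down, level, its foot just touching the top of the handle rib of a seated cover; grows as the arm swings up and back, 1.57 = upright, 1.95 = fully open. Starts open. Stiff hinge (0.35 N m friction): the arm stays where it is left; about 3 N at the handle moves it.
- clamp_hinge (a point): The clamp's hinge axis, at x = +95, y = 0, 105 above the frame's origin; the axis lies along the frame's y. The steel arm (14 by 14) reaches from here, when down, 190 along the frame's -x over the middle of the frame; a round rubber foot (18 across) is under it 95 from the hinge.
- clamp_grip (a point): Middle of the free part of the clamp's handle: a round steel bar 12 in diameter that sticks out sideways from the arm's end, along the frame's +y (from the arm's side at y = 7 to y = 62). This point lies 190 from the hinge axis and at y = +36 from the frame's middle line; the bar stays parallel to the frame's y as the arm swings.
- disc_pattern: Bystander: round brass pattern 50 in diameter, 10 thick, with the same grip rib (26 high in all). Not wanted. Origin: centre of its underside.
- bottle: Bystander: clear bottle with a cap, 60 across, 170 high. Origin: centre of its underside.
- mug: Bystander: white mug, 76 across, 85 high. Origin: centre of its underside.
- pliers: Bystander: pliers lying flat, 140 long (x). Origin: under the pivot.
- bench_brush: Bystander: bench brush, 150 (x) by 36, 42 high. Origin: centre of its underside.
- screwdriver: Bystander: screwdriver lying flat, 180 long (x).
- tin: Bystander: round closed tin, 60 across, 45 high. Origin: centre of its underside.
- dish: Bystander: small white bowl, 72 across, 30 high. Origin: centre of its underside.
Not all that is in view belongs to the job. What is shaped like the buckle_pattern but green or pink is not meant.

How it is judged:
By the outcome, as a careful person would: the job done as asked, in the order asked, and still so for the second after the job is handed in, with the robot touching nothing.
It also fails if it takes over 69 s, if anything falls off the work surface, if the arm or the gripper's body presses on something with over 40 N, if the wrist force passes 120 N, or if a joint passes its speed limit or range.

ROBOT

A 6-joint arm with a two-finger parallel gripper is mounted at the origin on the work surface. World frame = base frame: x ahead of the robot, y to its left, z up, the work surface at z = 0. Lengths are in m, angles in rad, forces in N, time in s.
With the tool pointing down it reaches from about 0.25 to 0.775 m from the base axis. Payload 4 kg.
Tool frame: the origin (TCP) lies at the very end of the fingers, on their centre line; the grasp point (between the pads) lies 19 mm behind it; z points along the fingers, y is the line along which they close (so a half turn about z gives the same grasp; the last joint's range is limited). The gripper opens to 94 mm and grips with 3 to 60 N. Pads are 16 mm wide; open, the fingers measure 119 mm over their backs; the gripper's body (75 mm by 177 mm) begins 78 mm behind the grasp point.
Start: joints at [-1.26, 0.087, 1.371, -0, 1.684, -0.103], TCP at [0.221, -0.504, 0.206] pointing down, gripper open.
Joint ranges: [-3.1, 3.1], [-0.76, 2.03], [0.27, 2.55], [-1.08, 4.22], [0.17, 2.65], [-2.57, 2.57]. Speed limits (rad/s): [2.79, 2.79, 3.14, 3.14, 3.14, 3.14].

INTERFACE

Orientations are given as [roll, pitch, yaw] about the fixed x, y, z axes, in that order (R = Rz(yaw) Ry(pitch) Rx(roll)).
In Python, from bench import robot gives the robot as it stands. The module is installed in compiled form; this text tells all that it offers.
- The arm moves only by the tool move_arm, never from a script. Its argument "deltas" is one flat list of numbers, 7 for each row, row after row: the turn, a rotation vector about the tool's x, y, z in rad, then the shift along the tool's x, y, z in cm, then the closure, from -1 (fully open) to 1 (shut). A call has 1 to 8 rows; each row is the pose to reach, as a shift and turn from the pose commanded when the call began, along the tool's axes at that moment; what a row does not reach only later rows make up. A row lasts 1/10 s, in which the tool goes at most 50 mm and 8.59 degrees, less where a joint would pass 70% of its speed; a pose out of reach is approached as far as the arm can. A call with a gripper value outside its range is refused whole. The fingers move at their own pace and stop on an object; the grip force is fixed at half the most. Time passes only in rows, so rows that repeat a pose let the fingers close. It gives the time, the measured TCP pose, the force, the opening and the grip force at its end, in the units of the state.
- robot.get_obs(): the state, without advancing time (a new reading comes with each control period).
- robot.snapshot(name): name is "scene" or "top" or "wrist"; returns a dict with "image" (400x640x3 uint8, red, green, blue), "depth" (400x640 float32, m along the optical axis (not along the pixel's ray), 0 where there is no reading), "fov_y" (degrees; the focal length in pixels is half the picture's height over the tangent of half this angle, whatever the lens; pixels are square), "cx", "cy" (the principal point, pixels), "origin" and "orientation" of the camera in the world; the wrist camera has in their place "T_tool_cam" (4x4, takes a point from camera to tool coordinates, whose origin is the TCP and whose axes are the flange's). Camera axes: x right, y up, looking along -z (the intrinsics and any distortion apply to the point x, -y, -z); pixel columns grow to the right and rows downward; lengths in m; the calibration is good to about 2 mm. A picture is of the moment at which its call begins: read the wrist's pose just before it.
- robot.close_job(): hands the job in; it is judged then, once.
The state is a dict: "time": time; "joint_positions": joint angles; "qvel": joint speeds; "joint_torque": joint torques, N m; "tool_pos": TCP position; "ee_rot": TCP orientation; "wrist_force": force on the tool from outside, world axes, zero at the start; "wrist_torque": the same for the moment, N m; "width": finger opening in m; "finger_force": force on a finger pad.
Only numpy, scipy, OpenCV 4.12 (cv2) and the standard library are available. Lean on these libraries where they do the work, as an engineer would, in place of code of your own. Each camera call takes 0.05 s, during which the arm holds its last target. There are 200 camera calls.

## Working session

There is one attempt and no reset: what is moved stays moved. The work goes in short steps, Python scripts to look and compute and a tool call to move; the robot and the scene stay as the last step left them, time stands still between calls to the robot, and variables do not carry over. Pictures are saved under pics/ and viewed, at most 13 in all, crops included, and the job is handed in when it is done.

Besides the shell and the picture viewer there is one more tool, called after "Request:" as name(argument=value, ...) on one line, values as JSON. move_arm: Moves the arm, as the interface text tells. Its arguments: {"type":"object","properties":{"deltas":{"type":"array","items":{"type":"number"}}},"required":["deltas"]}

```bash
mkdir -p pics; cat > h.py <<'E'
import numpy as np, cv2
from scipy.spatial.transform import Rotation as R
from bench import robot
def rot(o):
    o=np.array(o,float)
    if o.shape==(3,3): return o
    if o.size==3: return R.from_euler('xyz',o).as_matrix()
    return R.from_quat(o).as_matrix()
def snap(n):
    ob=robot.get_obs(); s=robot.snapshot(n); s['f']=200/np.tan(np.radians(s['fov_y'])/2)
    if n=='wrist':
        T=np.eye(4);T[:3,:3]=rot(ob['ee_rot']);T[:3,3]=ob['tool_pos'];T=T@np.array(s['T_tool_cam']);s['o'],s['R']=T[:3,3],T[:3,:3]
    else: s['o'],s['R']=np.array(s['origin']),rot(s['orientation'])
    return s
def save(s,name,crop=None,k=1):
    im=s['image'][:,:,::-1]
    if crop: im=im[crop[1]:crop[3],crop[0]:crop[2]]
    cv2.imwrite('pics/'+name,cv2.resize(im,None,fx=k,fy=k))
def ray(s,u,v):
    u=np.asarray(u,float);v=np.asarray(v,float)
    return np.stack([(u-s['cx'])/s['f'],-(v-s['cy'])/s['f'],-np.ones_like(u)],-1)@s['R'].T
def plane(s,u,v,z):
    d=ray(s,u,v); return s['o']+d*((z-s['o'][2])/d[...,2])[...,None]
def cloud(s):
    v,u=np.mgrid[:400,:640]; return s['o']+ray(s,u,v)*s['depth'][...,None]
E
python3 - <<'E'
from h import *
for n in('scene','top'):
    s=snap(n); save(s,n+'0.png',k=1.25); print({k:(v if np.size(v)<20 else np.shape(v)) for k,v in s.items()}); 
    np.savez(n+'0.npz',**{k:v for k,v in s.items()})
o=robot.get_obs();print(o)
E
```

```text
{'image': (400, 640, 3), 'depth': (400, 640), 'fov_y': 50.60585847692489, 'cx': 322.11522285307984, 'cy': 199.37861052413956, 'origin': array([1.44621707, 0.08764859, 1.23322347]), 'orientation': array([ 6.53330696e-01, -1.18121558e-03,  1.72790356e+00]), 'f': np.float64(423.04729125719933), 'o': array([1.44621707, 0.08764859, 1.23322347]), 'R': array([[-0.15646162, -0.78417169,  0.60049524],
       [ 0.98768333, -0.12494972,  0.09417643],
       [ 0.00118122,  0.60783413,  0.79406314]])}
{'image': (400, 640, 3), 'depth': (400, 640), 'fov_y': 54.90604345335836, 'cx': 317.79499431575715, 'cy': 196.99848381880733, 'origin': array([ 0.36749667, -0.0448097 ,  1.0791548 ]), 'orientation': array([ 2.01605161e-01, -1.08053835e-03, -1.59600716e+00]), 'f': np.float64(384.966757310015), 'o': array([ 0.36749667, -0.0448097 ,  1.0791548 ]), 'R': array([[-0.02520815,  0.97944053, -0.20015192],
       [-0.99968164, -0.02448131,  0.00610606],
       [ 0.00108054,  0.20024212,  0.97974585]])}
{'time': 0.1, 'joint_positions': array([-1.26011751e+00,  8.78738825e-02,  1.37208893e+00, -1.80434836e-05,
        1.68361930e+00, -1.03098892e-01]), 'qvel': array([ 0.00104336, -0.00218481, -0.00225063,  0.00064775, -0.0005619 ,
        0.00073103]), 'joint_torque': array([ 1.63884313e-03, -3.41252875e+01, -3.03302264e+01,  7.19170365e-02,
        3.04680713e-02, -9.20683715e-05]), 'tool_pos': array([ 0.22097615, -0.50311076,  0.20443238]), 'ee_rot': array([-3.13961191e+00, -1.86910188e-04,  4.13775512e-01]), 'wrist_force': array([ 0.87329381, -0.3355813 ,  0.08742433]), 'wrist_torque': array([-0.00291347, -0.01181995,  0.01342928]), 'finger_force': 0.0, 'width': 0.09409499248309652}
```

View pics/scene0.png

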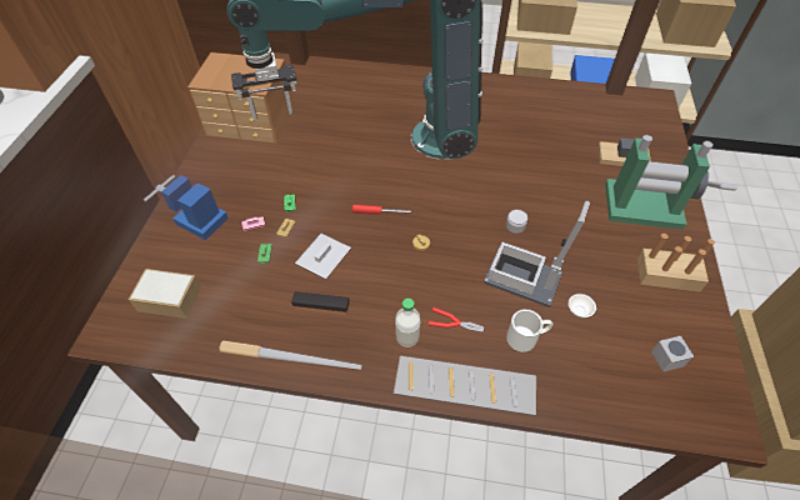

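View pics/top0.png

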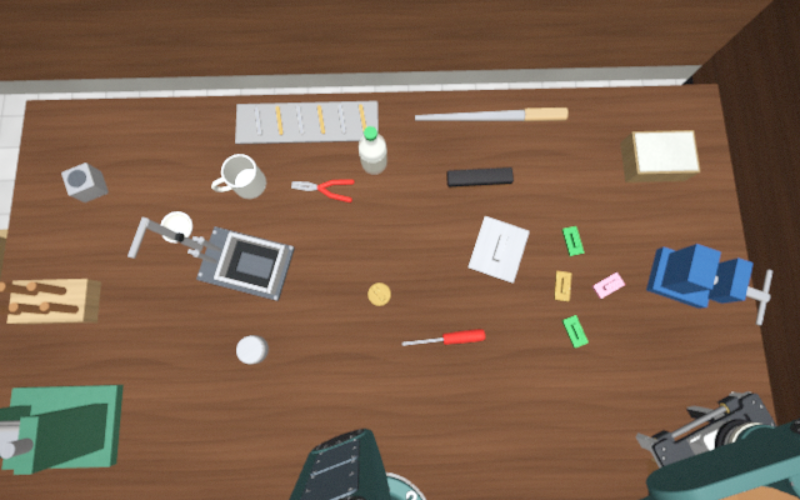

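Scene view (800x500): brass buckle at (286,227), green lookalikes (290,202) and (265,253), pink (253,223), disc (421,242), cover (323,255), frame (517,268) with the clamp open.
Top view: what could be taken for the pattern: brass (563,286), greens (573,241) and (575,331), pink (608,286), round disc (379,294). The brass rectangle at (563,286) fits the description. The cover is at (499,249) and the frame at (247,263).

```bash
cat > m.py <<'E'
from h import *
def rect(s,mask,z,name,box=None):
    # largest component -> world contour on plane z -> minAreaRect
    mask=mask.astype(np.uint8)
    if box: b=np.zeros_like(mask); b[box[1]:box[3],box[0]:box[2]]=1; mask=mask*b
    cs,_=cv2.findContours(mask,cv2.RETR_EXTERNAL,cv2.CHAIN_APPROX_NONE)
    c=max(cs,key=cv2.contourArea)[:,0]
    p=plane(s,c[:,0],c[:,1],z)[:,:2]*1000
    (cx,cy),(w,h),a=cv2.minAreaRect(p.astype(np.float32))
    if w<h: w,h,a=h,w,a+90
    print(name,'c',np.round([cx,cy],1),'size',np.round([w,h],1),'long-axis deg',round((a+90)%180-90,1))
    return cx,cy,a
E
python3 - <<'E'
from m import *
def load(n): return dict(np.load(n+'0.npz'))
for n,bx in(('top',dict(b=(435,210,470,250),c=(365,165,430,235),f=(150,175,242,245))),('scene',dict(b=(218,170,240,195),c=(230,180,285,228),f=(380,185,450,245)))):
    s=load(n); im=s['image']; hsv=cv2.cvtColor(im,cv2.COLOR_RGB2HSV); P=cloud(s)
    print(n,hsv[228,450] if n=='top' else hsv[182,229])
    H,S,V=[hsv[...,i] for i in range(3)]
    b=(H>14)&(H<32)&(S>90)&(V>90)
    rect(s,b,.005,'brass',bx['b'])
    c=(S<50)&(V>130); rect(s,c,.014,'cover flange',bx['c'])
    x0,y0,x1,y1=bx['c']; z=P[y0:y1,x0:x1,2]; print('cover z max',np.percentile(z,99.5))
    m=(P[...,2]>.030)&(P[...,2]<.05); rect(s,m,.038,'rib',bx['c'])
    m=(P[...,2]>.052)&(P[...,2]<.066); rect(s,m,.060,'frame rim',bx['f'])
    m=(P[...,2]>.008)&(P[...,2]<.066);
    Pf=P[bx['f'][1]:bx['f'][3],bx['f'][0]:bx['f'][2]].reshape(-1,3); r=Pf[(Pf[:,2]>.055)&(Pf[:,2]<.066)]; print('rim z',np.median(r[:,2]),len(r), cv2.minAreaRect((r[:,:2]*1000).astype(np.float32)))
    # clamp: points higher than 0.125
    yy=P[...,1]; q=(P[...,2]>.13)&(P[...,1]>.15)&(P[...,0]>.3)&(P[...,0]<.65)&(P[...,1]<.6); 
    pts=P[q]; print('clamp pts',len(pts)); 
    if len(pts): print(np.round(pts[np.argsort(pts[:,2])][::max(1,len(pts)//12)],3).tolist())
s=load('top'); save(s,'crop.png',(410,170,520,280),5)
E
```

```text
top [ 21 131 199]
brass c [ 487.8 -419.1] size [68.3 37.8] long-axis deg -9.3
cover flange c [ 573.9 -279.8] size [128.9 108.6] long-axis deg -21.2
cover z max 0.04062653847801585
rib c [ 575.3 -278.1] size [60.4 16.5] long-axis deg -21.6
frame rim c [551.  267.9] size [127.5 105.9] long-axis deg 74.3
rim z 0.059276054819103585 515 ((556.8267211914062, 287.52471923828125), (166.22203063964844, 106.01092529296875), 74.22982025146484)
clamp pts 502
[[0.576, 0.356, 0.131], [0.57, 0.361, 0.16], [0.583, 0.351, 0.2], [0.572, 0.358, 0.21], [0.574, 0.364, 0.231], [0.574, 0.367, 0.253], [0.58, 0.367, 0.272], [0.565, 0.376, 0.291], [0.551, 0.379, 0.296], [0.538, 0.393, 0.297], [0.576, 0.377, 0.298], [0.538, 0.39, 0.3], [0.531, 0.386, 0.301]]
scene [ 18 113 176]
brass c [ 490.2 -421.4] size [69.7 35.9] long-axis deg -8.7
cover flange c [ 579.7 -281. ] size [129.1 109.5] long-axis deg -21.2
cover z max 0.04049052907627489
rib c [ 582.8 -278. ] size [62.1 20.4] long-axis deg -25.9
frame rim c [559.2 267.5] size [125.6 111.8] long-axis deg 74.1
rim z 0.0586505105008156 274 ((561.8139038085938, 289.7005310058594), (170.44593811035156, 111.40948486328125), 75.36744689941406)
clamp pts 274
[[0.59, 0.357, 0.133], [0.592, 0.362, 0.153], [0.591, 0.37, 0.174], [0.591, 0.368, 0.194], [0.578, 0.359, 0.206], [0.588, 0.362, 0.22], [0.591, 0.368, 0.24], [0.589, 0.376, 0.257], [0.59, 0.373, 0.277], [0.59, 0.378, 0.291], [0.567, 0.384, 0.297], [0.548, 0.384, 0.298], [0.591, 0.373, 0.3]]
```

View pics/crop.png

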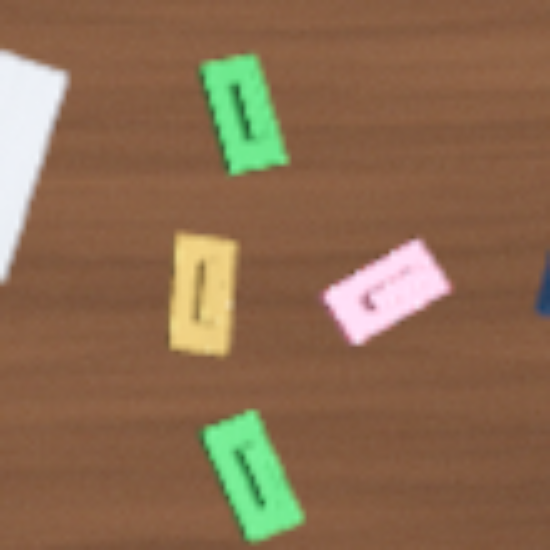

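The crop shows the brass rectangular plate with its rib at about (203,293), between the two green ones and the pink one. It is the one wanted. Top and scene agree on it to within 3 mm, so I'll move over it for a wrist look.

Request:
move_arm(deltas=[0,0,0.57,27.8,3.1,-3,-1,0,0,0.57,27.8,3.1,-3,-1,0,0,0.57,27.8,3.1,-3,-1,0,0,0.57,27.8,3.1,-3,-1,0,0,0.57,27.8,3.1,-3,-1,0,0,0.57,27.8,3.1,-3,-1,0,0,0.57,27.8,3.1,-3,-1,0,0,0.57,27.8,3.1,-3,-1])

```text
time: 0.9
tool_pos: [0.4886, -0.4196, 0.2344]
ee_rot: [-3.141, 0.002, -0.154]
wrist_force: [0.5, -0.2, -0.1]
width: 0.094
finger_force: 0.0
```

Request:
move_arm(deltas=[0,0,0,0,0,0,-1,0,0,0,0,0,0,-1,0,0,0,0,0,0,-1])

```text
time: 1.2
tool_pos: [0.4868, -0.421, 0.2357]
ee_rot: [3.141, 0.0, -0.158]
wrist_force: [-0.6, -0.6, -0.6]
width: 0.094
finger_force: 0.0
```

```bash
cat >> m.py <<'E'
def go(x,y,z,yaw):
    o=robot.get_obs(); Rt=rot(o['ee_rot']); d=np.array([x,y,z])-o['tool_pos']
    dw=(yaw-o['ee_rot'][2]+np.pi)%(2*np.pi)-np.pi
    t=(R.from_matrix(Rt).inv()*R.from_euler('xyz',[np.pi,0,yaw])).as_rotvec()
    print('-> turn',np.round(t,3),'shift cm',np.round(Rt.T@d*100,2),'from',np.round(o['tool_pos'],4),np.round(o['ee_rot'],3),'t',round(o['time'],2))
E
python3 - <<'E'
from m import *
s=snap('wrist'); save(s,'w1.png'); print(np.round(s['T_tool_cam'],3),s['o'])
hsv=cv2.cvtColor(s['image'],cv2.COLOR_RGB2HSV); H,S,V=[hsv[...,i] for i in range(3)]
b=(H>14)&(H<32)&(S>90)&(V>90)
c=rect(s,b,.010,'brass')
P=cloud(s); m=(P[...,2]>.019)&(P[...,2]<.032)&cv2.dilate(b.astype(np.uint8),np.ones((9,9))).astype(bool)
rect(s,m,.026,'rib')
go(.488,-.42,.1,-.16)
E
```

```text
[[ 0.001  0.968  0.252  0.072]
 [ 1.    -0.001 -0.001  0.001]
 [-0.     0.252 -0.968 -0.179]
 [ 0.     0.     0.     1.   ]] [ 0.55823672 -0.43298248  0.41453305]
brass c [ 134.  -575.7] size [503.5  31.7] long-axis deg 81.0
rib c [ 488.3 -418. ] size [33.   9.4] long-axis deg -9.0
-> turn [ 0.    -0.     0.002] shift cm [ 0.08 -0.11 13.57] from [ 0.487  -0.4209  0.2357] [ 3.141 -0.    -0.158] t 1.25
```

View pics/w1.png

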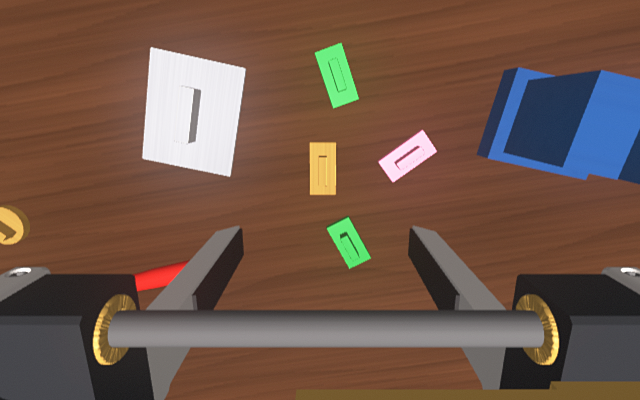

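The wrist view shows the brass pattern at (322,168), with the fingers clear of the pink and green ones. The rib is at (488, -418) mm at -9°, which agrees with the earlier fixes. Descending with the fingers half closed.

Request:
move_arm(deltas=[0,0,0,0.1,-0.3,5,0.1,0,0,0,0.1,-0.3,9,0.1,0,0,0,0.1,-0.3,13,0.1,0,0,0,0.1,-0.3,17,0.1,0,0,0,0.1,-0.3,19,0.1,0,0,0,0.1,-0.3,19,0.1,0,0,0,0.1,-0.3,19,0.1])

```text
time: 1.95
tool_pos: [0.4894, -0.4179, 0.0462]
ee_rot: [3.141, -0.0, -0.157]
wrist_force: [-0.3, 0.4, 1.0]
width: 0.0436
finger_force: 0.0
```

```bash
python3 - <<'E'
from m import *
go(.4883,-.418,.0125,-.157)
s=snap('wrist');hsv=cv2.cvtColor(s['image'],cv2.COLOR_RGB2HSV); H,S,V=[hsv[...,i] for i in range(3)]
P=cloud(s); m=(P[...,2]>.020)&(P[...,2]<.032)&(H>14)&(H<32)&(S>90); rect(s,m,.026,'rib')
print(robot.get_obs()['width'])
E
```

```text
-> turn [ 0. -0.  0.] shift cm [-0.11  0.02  3.37] from [ 0.4894 -0.4179  0.0462] [ 3.141 -0.    -0.157] t 1.95
rib c [ 488.6 -418.4] size [35.   9.9] long-axis deg -8.6
0.04292528836101585
```

Request:
move_arm(deltas=[0,0,0,-0.1,0,2,0.1,0,0,0,-0.1,0,3.3,0.1,0,0,0,-0.1,0,3.3,0.1,0,0,0,-0.1,0,3.3,1,0,0,0,-0.1,0,3.3,1,0,0,0,-0.1,0,3.3,1,0,0,0,-0.1,0,3.3,1,0,0,0,-0.1,0,3.3,1])

```text
time: 2.8
tool_pos: [0.4889, -0.4175, 0.0132]
ee_rot: [3.141, -0.001, -0.156]
wrist_force: [0.1, 0.5, 0.8]
width: 0.0096
finger_force: 30.0
```

Request:
move_arm(deltas=[0,0,0,0,0,0,1,0,0,0,0,0,0,1,0,0,0,0,0,0,1,0,0,0,0,0,0,1,0,0,0,0,0,0,1])

```text
time: 3.3
tool_pos: [0.4889, -0.4175, 0.0131]
ee_rot: [3.141, -0.001, -0.156]
wrist_force: [-0.6, 0.3, 4.3]
width: 0.0094
finger_force: 30.0
```

Request:
move_arm(deltas=[0,0,0,0,0,-2,1,0,0,0,0,0,-6,1,0,0,0,0,0,-10,1,0,0,0,0,0,-15,1,0,0,0,0,0,-20,1,0,0,0,0,0,-20,1,0,0,0,0,0,-20,1])

```text
time: 4.0
tool_pos: [0.4889, -0.4175, 0.2133]
ee_rot: [3.14, -0.002, -0.156]
wrist_force: [-0.9, 0.8, -2.3]
width: 0.0096
finger_force: 30.0
```

Request:
move_arm(deltas=[0,0,-0.1,-0.4,-4,0,1,0,0,-0.2,-0.8,-9,0,1,0,0,-0.3,-1.2,-14,0,1,0,0,-0.4,-1.6,-19,0,1,0,0,-0.5,-2,-24,0,1,0,0,-0.6,-2.4,-29,0,1,0,0,-0.7,-2.8,-32,0,1,0,0,-0.8,-3,-35,0,1])

```text
time: 4.8
tool_pos: [0.5115, -0.0644, 0.2085]
ee_rot: [-3.136, 0.005, 0.649]
wrist_force: [1.0, -0.5, -1.1]
width: 0.0096
finger_force: 30.0
```

```bash
python3 - <<'E'
from m import *
go(.535,.20,.23,1.295)
E
```

```text
-> turn [-0.007  0.003 -0.646] shift cm [ 17.85 -19.65  -2.12] from [ 0.5115 -0.0644  0.2085] [-3.136  0.005  0.649] t 4.8
```

Request:
move_arm(deltas=[0,0,-0.12,3,-3.4,0,1,0,0,-0.24,6,-6.8,-1,1,0,0,-0.36,9,-10.2,-2,1,0,0,-0.48,12,-13.4,-2,1,0,0,-0.6,15,-16.6,-2,1,0,0,-0.65,17.8,-19.6,-2,1,0,0,-0.65,17.8,-19.6,-2,1,0,0,-0.65,17.8,-19.6,-2,1])

```text
time: 5.6
tool_pos: [0.5367, 0.197, 0.2287]
ee_rot: [-3.136, 0.004, 1.295]
wrist_force: [0.4, 0.1, -1.3]
width: 0.01
finger_force: 30.0
```

Request:
move_arm(deltas=[0,0,0,0,0,0,1,0,0,0,0,0,0,1])

```text
time: 5.8
tool_pos: [0.5379, 0.1953, 0.2315]
ee_rot: [-3.14, 0.001, 1.292]
wrist_force: [0.1, -0.6, -1.8]
width: 0.0098
finger_force: 30.0
```

```bash
python3 - <<'E'
from m import *
s=snap('wrist'); save(s,'w2.png'); np.savez('w2.npz',**s)
P=cloud(s); 
z=P[...,2]; box=np.zeros(z.shape,bool); box[:]=(P[...,0]>.45)&(P[...,0]<.66)&(P[...,1]>.17)&(P[...,1]<.345)
rect(s,(z>.053)&(z<.066)&box,.060,'rim'); print(np.median(z[(z>.053)&(z<.066)&box]))
go(.551,.268,.15,1.295)
E
```

```text
rim c [550.8 268.7] size [124.5 105.5] long-axis deg 74.2
0.059503327621032776
-> turn [-0.001  0.001 -0.003] shift cm [ 7.35 -0.76  8.19] from [0.5381 0.1953 0.232 ] [-3.141e+00  1.000e-03  1.292e+00] t 5.85
```

View pics/w2.png

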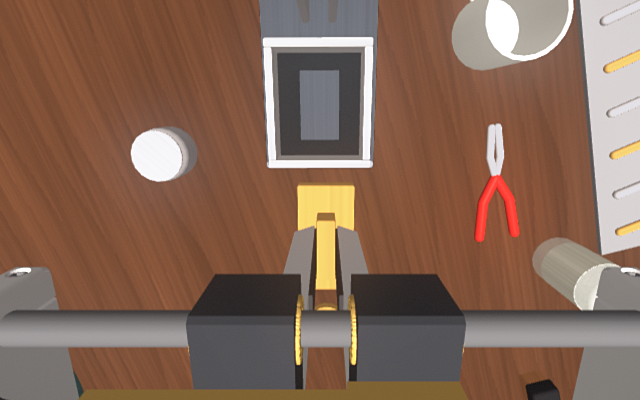

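The view shows the frame rim at (320,102) with its pocket at (320,105), and the brass plate held square at (326,205). The rim fix of (551, 268.5) mm at 74.2° agrees with the top view and the given size.

Request:
move_arm(deltas=[0,0,0,2,-0.2,2,1,0,0,0,5,-0.5,5,1,0,0,0,7.4,-0.75,8,1,0,0,0,7.4,-0.75,11,1,0,0,0,7.4,-0.75,13,1,0,0,0,7.4,-0.75,13,1,0,0,0,7.4,-0.75,13,1,0,0,0,7.4,-0.75,13,1])

```text
time: 6.65
tool_pos: [0.5526, 0.2698, 0.1048]
ee_rot: [3.138, -0.002, 1.293]
wrist_force: [0.3, -0.1, -1.4]
width: 0.0097
finger_force: 30.0
```

```bash
python3 - <<'E'
from m import *
go(.551,.2685,.029,1.295)
s=dict(np.load('w2.npz')); im=s['image'][40:165,268:372]; 
hsv=cv2.cvtColor(s['image'],cv2.COLOR_RGB2HSV);V=hsv[...,2]; S=hsv[...,1]
m=(V>50)&(V<140); rect(s,m,.015,'pocket',(288,62,352,152))
m=(V<60); rect(s,m,.021,'floor',(270,40,370,165))
E
```

```text
-> turn [ 0.003 -0.002 -0.002] shift cm [-0.19 -0.14  7.58] from [0.5526 0.2698 0.1048] [ 3.138e+00 -2.000e-03  1.293e+00] t 6.65
pocket c [550.3 266.2] size [97.2 73.5] long-axis deg 74.1Traceback (most recent call last):
  File "<stdin>", line 6, in <module>
  File "m.py", line 7, in rect
    c=max(cs,key=cv2.contourArea)[:,0]
      ~~~^^^^^^^^^^^^^^^^^^^^^^^^
ValueError: max() iterable argument is empty
```

Request:
move_arm(deltas=[0,0,0,-0.15,-0.1,1,1,0,0,0,-0.15,-0.1,3,1,0,0,0,-0.15,-0.1,5,1,0,0,0,-0.15,-0.1,6.5,1,0,0,0,-0.15,-0.1,7,1,0,0,0,-0.15,-0.1,7.5,1,0,0,0,-0.15,-0.1,7.5,1,0,0,0,-0.15,-0.1,7.5,1])

```text
time: 7.45
tool_pos: [0.5506, 0.2691, 0.0285]
ee_rot: [3.14, -0.001, 1.294]
wrist_force: [-0.5, 0.2, -1.6]
width: 0.0096
finger_force: 30.0
```

Request:
move_arm(deltas=[0,0,0,0,0,0,0.5,0,0,0,0,0,0,0.5,0,0,0,0,0,0,0.5,0,0,0,0,0,0,0.5,0,0,0,0,0,-1,0.5,0,0,0,0,0,-4,0.5,0,0,0,0,0,-8,0.5,0,0,0,0,0,-12,0.5])

```text
time: 8.25
tool_pos: [0.5494, 0.2687, 0.149]
ee_rot: [-3.141, 0.0, 1.294]
wrist_force: [0.7, 0.7, -0.2]
width: 0.0235
finger_force: 0.0
```

Request:
move_arm(deltas=[0,0,0,-4,0,-4,0.5,0,0,0,-7,0,-8,0.5,0,0,0,-7,0,-8,0.5,0,0,0,-7,0,-8,0.5])

```text
time: 8.65
tool_pos: [0.5316, 0.2012, 0.2306]
ee_rot: [3.137, -0.003, 1.292]
wrist_force: [-0.9, 0.6, -0.6]
width: 0.0235
finger_force: 0.0
```

```bash
python3 - <<'E'
from m import *
s=snap('wrist'); np.savez('w3.npz',**s); save(s,'w3.png',(220,0,420,200),3)
P=cloud(s);z=P[...,2]; hsv=cv2.cvtColor(s['image'],cv2.COLOR_RGB2HSV); H,S,V=[hsv[...,i] for i in range(3)]
b=(H>14)&(H<32)&(S>90)&(V>60)&(P[...,1]>.2)&(P[...,1]<.34)&(z<.05)
rect(s,b,.028,'brass'); print('z pct',np.percentile(z[b],[5,50,95]))
rect(s,b&(z>.034)&(z<.05),.041,'rib')
box=(P[...,0]>.45)&(P[...,0]<.66)&(P[...,1]>.17)&(P[...,1]<.345)
rect(s,(z>.053)&(z<.066)&box,.060,'rim')
rect(s,(V>190)&(S<50),.060,'rim by brightness',(255,20,385,190))
go(.5745,-.2790,.2,-.373)
E
```

```text
brass c [549.4 268.6] size [63.8 31.3] long-axis deg 74.6
z pct [0.01488696 0.0247282  0.04114095]
rib c [550.  267.9] size [32.8  9.4] long-axis deg 73.9
rim c [550.7 268.5] size [125.1 105.6] long-axis deg 74.2
rim by brightness c [550.2 268.7] size [125.  109.7] long-axis deg 74.2
-> turn [-0.    -0.002  1.666] shift cm [-45.03  17.37   2.77] from [0.5308 0.2016 0.228 ] [ 3.141e+00 -1.000e-03  1.293e+00] t 8.7
```

View pics/w3.png

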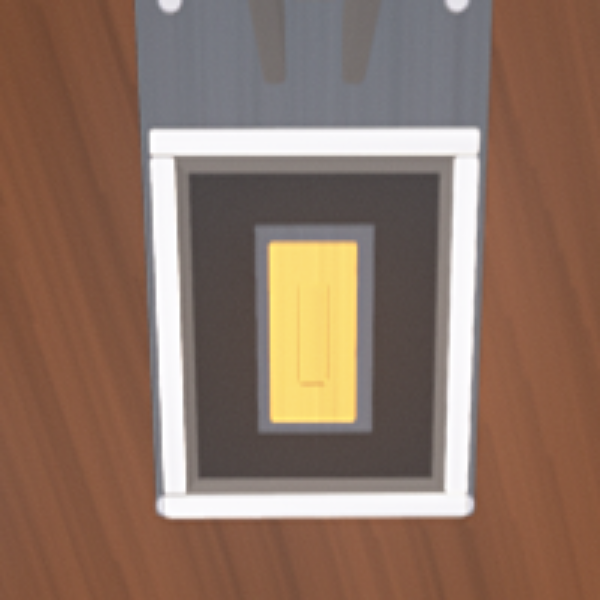

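The crop shows the brass plate lying rib up inside the pocket, clear on every side (plate at (313,332), pocket edges visible all round). Its top is at 25 mm, so it is down. Now the cover.

Request:
move_arm(deltas=[0,0,0.12,-4,1.6,0,0.2,0,0,0.24,-8,3.2,0,0,0,0,0.36,-12,4.8,0,0,0,0,0.48,-16,6.4,0,0,0,0,0.6,-20,8,0,0,0,0,0.72,-24,9.6,0,0,0,0,0.84,-28,11,0,0,0,0,0.96,-32,12.5,0,0])

```text
time: 9.5
tool_pos: [0.5629, -0.1409, 0.2243]
ee_rot: [-3.138, 0.004, 0.33]
wrist_force: [0.1, 0.9, -0.4]
width: 0.0469
finger_force: 0.0
```

```bash
python3 - <<'E'
from m import *
go(.5745,-.2790,.22,-.373)
E
```

```text
-> turn [-0.002  0.005  0.703] shift cm [-3.38 13.44  0.39] from [ 0.5629 -0.1409  0.2243] [-3.138  0.004  0.33 ] t 9.5
```

Request:
move_arm(deltas=[0,0,0.12,-0.8,4,0,0,0,0,0.24,-1.6,8,0,0,0,0,0.36,-2.5,11,0,0,0,0,0.48,-3.4,13.4,0,0,0,0,0.6,-3.4,13.4,0,0,0,0,0.7,-3.4,13.4,0,0,0,0,0.7,-3.4,13.4,0,0,0,0,0.7,-3.4,13.4,0,0])

```text
time: 10.3
tool_pos: [0.5752, -0.2773, 0.2251]
ee_rot: [-3.141, 0.004, -0.363]
wrist_force: [-0.2, -0.0, 0.2]
width: 0.0472
finger_force: 0.0
```

```bash
python3 - <<'E'
from m import *
s=snap('wrist'); np.savez('w4.npz',**s)
P=cloud(s);z=P[...,2]; box=(P[...,0]>.48)&(P[...,0]<.68)&(P[...,1]>-.38)&(P[...,1]<-.18)
rect(s,box&(z>.030)&(z<.046),.038,'rib')
hsv=cv2.cvtColor(s['image'],cv2.COLOR_RGB2HSV)
rect(s,box&(hsv[...,1]<60)&(hsv[...,2]>120),.014,'flange')
go(.575,-.279,.018,-.373)
E
```

```text
rib c [ 575. -280.] size [60.3 15.6] long-axis deg -21.0
flange c [ 575.5 -280. ] size [125.2 107.1] long-axis deg -20.7
-> turn [-0.001  0.003  0.01 ] shift cm [ 0.09  0.18 20.77] from [ 0.5752 -0.2773  0.2257] [-3.141e+00  3.000e-03 -3.630e-01] t 10.35
```

Request:
move_arm(deltas=[0,0,0,0.1,0.25,5,0,0,0,0,0.1,0.25,10,0,0,0,0,0.1,0.25,14,0,0,0,0,0.1,0.25,17,0,0,0,0,0.1,0.25,18,0,0,0,0,0.1,0.25,18,0,0,0,0,0.1,0.25,18,0])

```text
time: 11.05
tool_pos: [0.5764, -0.2814, 0.0495]
ee_rot: [3.141, -0.003, -0.365]
wrist_force: [0.6, 0.8, -0.3]
width: 0.047
finger_force: 0.0
```

```bash
python3 - <<'E'
from m import *
go(.575,-.280,.018,-.3665)
E
```

```text
-> turn [ 0.001 -0.003  0.001] shift cm [-0.19 -0.08  3.15] from [ 0.5764 -0.2814  0.0495] [ 3.141e+00 -3.000e-03 -3.650e-01] t 11.05
```

Request:
move_arm(deltas=[0,0,0,-0.1,0,1.5,0,0,0,0,-0.1,0,3,0,0,0,0,-0.1,0,3.1,0,0,0,0,-0.1,0,3.1,0,0,0,0,-0.1,0,3.1,1,0,0,0,-0.1,0,3.1,1,0,0,0,-0.1,0,3.1,1,0,0,0,-0.1,0,3.1,1])

```text
time: 11.85
tool_pos: [0.5745, -0.2803, 0.0168]
ee_rot: [-3.141, -0.0, -0.366]
wrist_force: [1.1, 3.7, -0.2]
width: 0.0184
finger_force: 1.5
```

Request:
move_arm(deltas=[0,0,0,0,0,0,1,0,0,0,0,0,0,1,0,0,0,0,0,0,1,0,0,0,0,0,0,1])

```text
time: 12.25
tool_pos: [0.5747, -0.2798, 0.0167]
ee_rot: [-3.14, -0.0, -0.366]
wrist_force: [1.7, 5.3, 2.1]
width: 0.0157
finger_force: 30.0
```

Request:
move_arm(deltas=[0,0,0,0,0,-1,1,0,0,0,0,0,-4,1,0,0,0,0,0,-8,1,0,0,0,0,0,-12,1,0,0,0,0,0,-16,1,0,0,0,0,0,-20,1,0,0,0,0,0,-20,1,0,0,0,0,0,-20,1])

```text
time: 13.05
tool_pos: [0.5738, -0.2812, 0.2157]
ee_rot: [3.14, 0.0, -0.367]
wrist_force: [-0.8, -0.1, -5.9]
width: 0.0155
finger_force: 30.0
```

```bash
python3 - <<'E'
from m import *
go(.533,.20,.22,1.295)
E
```

```text
-> turn [ 1.000e-03  1.000e-03 -1.662e+00] shift cm [-21.08 -43.45  -0.47] from [ 0.5738 -0.2812  0.2157] [ 3.14   0.    -0.367] t 13.05
```

Request:
move_arm(deltas=[0,0,-0.1,-1.5,-3,0,1,0,0,-0.2,-3,-6.2,0,1,0,0,-0.32,-4.5,-9.3,0,1,0,0,-0.44,-6,-12.4,0,1,0,0,-0.56,-7.5,-15.5,0,1,0,0,-0.68,-9,-18.6,0,1,0,0,-0.8,-10.5,-21.7,0,1,0,0,-0.9,-12,-24.8,0,1])

```text
time: 13.85
tool_pos: [0.5486, -0.0049, 0.2112]
ee_rot: [-3.137, 0.007, 0.538]
wrist_force: [-0.2, 0.3, -4.4]
width: 0.0157
finger_force: 30.0
```

```bash
python3 - <<'E'
from m import *
go(.533,.20,.22,1.295)
E
```

```text
-> turn [-0.007  0.005 -0.757] shift cm [  9.14 -18.4   -0.86] from [ 0.5486 -0.0049  0.2112] [-3.137  0.007  0.538] t 13.85
```

Request:
move_arm(deltas=[0,0,-0.12,1.6,-3.2,0,1,0,0,-0.24,3.2,-6.4,0,1,0,0,-0.36,4.8,-9.6,0,1,0,0,-0.48,6.4,-12.8,0,1,0,0,-0.6,8,-16,0,1,0,0,-0.72,9.1,-18.4,-1,1,0,0,-0.75,9.1,-18.4,-1,1,0,0,-0.75,9.1,-18.4,-1,1])

```text
time: 14.65
tool_pos: [0.5344, 0.1983, 0.2225]
ee_rot: [-3.137, 0.005, 1.284]
wrist_force: [-0.2, -0.6, -4.7]
width: 0.0155
finger_force: 30.0
```

Request:
move_arm(deltas=[0,0,0,0,0,0,1,0,0,0,0,0,0,1,0,0,0,0,0,0,1])

```text
time: 14.95
tool_pos: [0.5357, 0.1976, 0.2257]
ee_rot: [-3.141, 0.001, 1.282]
wrist_force: [0.4, 0.2, -4.3]
width: 0.0158
finger_force: 30.0
```

```bash
python3 - <<'E'
from m import *
s=snap('wrist'); np.savez('w5.npz',**s); save(s,'w5.png')
t=robot.get_obs(); P=cloud(s); Q=(P-t['tool_pos'])@rot(t['ee_rot'])*1000  # tool coords mm
zt=t['tool_pos'][2]
hsv=cv2.cvtColor(s['image'],cv2.COLOR_RGB2HSV)
m=(abs(Q[...,2]-2.7)<6)&(abs(Q[...,0])<90)&(abs(Q[...,1])<80)&(hsv[...,1]<60)
q=Q[m]; print('flange in tool: x max',np.percentile(q[:,0],99.5),'y',np.percentile(q[:,1],[.5,99.5]),'z',np.percentile(q[:,2],[5,50,95]))
print('T',zt); go(.5507,.2685,.12,1.295)
E
```

```text
flange in tool: x max 62.37124679685087 y [-52.86723756  51.48338859] z [2.30416708 3.36108012 4.44666963]
T 0.22603196483949398
-> turn [-0.     0.001 -0.013] shift cm [ 7.21 -0.58 10.6 ] from [0.5358 0.1978 0.226 ] [-3.141e+00  1.000e-03  1.282e+00] t 15.0
```

View pics/w5.png

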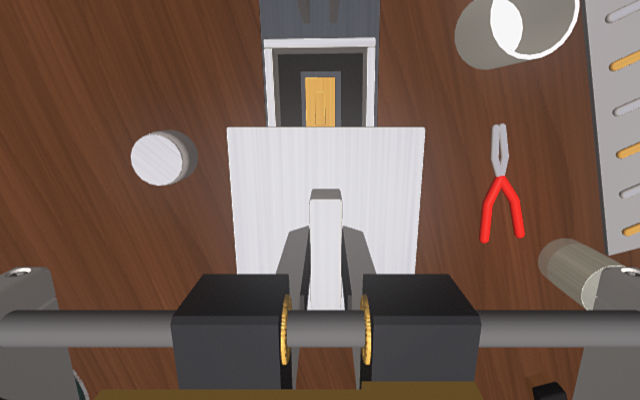

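The view shows the cover held square at (325,200), its front edge parallel to the frame at (320,85), with the pattern still in its pocket. The cover is centred on the TCP to within 1 mm.

Request:
move_arm(deltas=[0,0,-0.013,2,-0.2,1,1,0,0,-0.013,5,-0.4,3,1,0,0,-0.013,7.2,-0.6,6,1,0,0,-0.013,7.2,-0.6,9,1,0,0,-0.013,7.2,-0.6,10.6,1,0,0,-0.013,7.2,-0.6,10.6,1,0,0,-0.013,7.2,-0.6,10.6,1,0,0,-0.013,7.2,-0.6,10.6,1])

```text
time: 15.8
tool_pos: [0.5517, 0.2695, 0.1227]
ee_rot: [3.138, -0.002, 1.296]
wrist_force: [0.2, 0.1, -5.2]
width: 0.0159
finger_force: 30.0
```

Request:
move_arm(deltas=[0,0,0,0,0,0,1,0,0,0,0,0,0,1,0,0,0,0,0,0,1,0,0,0,0,0,0,1])

```text
time: 16.2
tool_pos: [0.5505, 0.2694, 0.1208]
ee_rot: [3.141, -0.0, 1.297]
wrist_force: [-0.3, 0.1, -4.9]
width: 0.0158
finger_force: 30.0
```

```bash
python3 - <<'E'
from m import *
go(.5505,.2685,.080,1.295)
E
```

```text
-> turn [ 0.    -0.     0.002] shift cm [-0.09  0.02  4.08] from [0.5505 0.2694 0.1208] [ 3.141 -0.     1.297] t 16.2
```

Request:
move_arm(deltas=[0,0,0,-0.1,0,1.5,1,0,0,0,-0.1,0,3,1,0,0,0,-0.1,0,4,1,0,0,0,-0.1,0,4,1,0,0,0,-0.1,0,4.2,1,0,0,0,-0.1,0,4.4,1,0,0,0,-0.1,0,4.5,1,0,0,0,-0.1,0,4.5,1])

```text
time: 17.0
tool_pos: [0.5503, 0.2685, 0.0758]
ee_rot: [3.141, -0.0, 1.297]
wrist_force: [-0.8, -0.0, -4.9]
width: 0.0155
finger_force: 30.0
```

Request:
move_arm(deltas=[0,0,0,0,0,0.2,1,0,0,0,0,0,0.4,1,0,0,0,0,0,0.55,1,0,0,0,0,0,0.65,1,0,0,0,0,0,0.65,1,0,0,0,0,0,0.65,1])

```text
time: 17.6
tool_pos: [0.5501, 0.2685, 0.0689]
ee_rot: [3.142, 0.0, 1.297]
wrist_force: [-1.0, -1.2, -5.4]
width: 0.0158
finger_force: 30.0
```

Request:
move_arm(deltas=[0,0,0,0,0,0,0.5,0,0,0,0,0,0,0.4,0,0,0,0,0,0,0.4,0,0,0,0,0,0,0.4,0,0,0,0,0,-1,0.4,0,0,0,0,0,-3,0.4,0,0,0,0,0,-7,0.4,0,0,0,0,0,-11,0.4])

```text
time: 18.4
tool_pos: [0.5496, 0.2683, 0.1801]
ee_rot: [-3.141, 0.001, 1.297]
wrist_force: [-0.4, -0.2, 0.0]
width: 0.0284
finger_force: 0.0
```

Request:
move_arm(deltas=[0,0,0,-4,0,-2,0.4,0,0,0,-8,0,-4,0.4,0,0,0,-10,0,-4,0.4,0,0,0,-10,0,-4,0.4,0,0,0,-10,0,-4,0.4])

```text
time: 18.9
tool_pos: [0.5231, 0.1723, 0.2196]
ee_rot: [3.141, -0.001, 1.296]
wrist_force: [1.1, 0.6, -0.5]
width: 0.0278
finger_force: 0.0
```

```bash
python3 - <<'E'
from m import *
s=snap('wrist'); np.savez('w6.npz',**s); save(s,'w6.png')
P=cloud(s);z=P[...,2]; box=(P[...,0]>.45)&(P[...,0]<.66)&(P[...,1]>.17)&(P[...,1]<.345)
m=box&(z>.055)&(z<.080); rect(s,m,.066,'flange')
A=P[m]; B=np.c_[A[:,:2]-[.551,.268],np.ones(len(A))]; k=np.linalg.lstsq(B,A[:,2],rcond=None)[0]; print('plane slope,z',k)
rect(s,box&(z>.083)&(z<.097),.090,'rib')
for n in('top','scene'):
    s=snap(n); P=cloud(s)
    q=(P[...,2]>.14)&(P[...,2]<.40)&(P[...,1]>.33)&(P[...,1]<.5)&(P[...,0]>.45)&(P[...,0]<.65); 
    ax=np.array([np.cos(1.295),np.sin(1.295)]);ay=np.array([-ax[1],ax[0]])
    d=P[q]; f=np.c_[(d[:,:2]-[.5505,.2685])@ax,(d[:,:2]-[.5505,.2685])@ay,d[:,2]]*1000
    arm=f[(f[:,1]<10)&(f[:,2]>150)]; h=f[f[:,1]>14]
    print(n,len(arm),'arm angle',np.round(np.degrees(np.arctan2(np.median(arm[:,0])-95,np.median(arm[:,2])-105)),1),'handle',len(h),np.round(h.min(0)),np.round(h.max(0)),np.round(np.median(h,0)))
    save(s,n+'6.png',(120,120,280,260) if n=='top' else (370,140,500,250),4)
go(.5505,.2685,.2,1.295)
E
```

```text
flange c [549.5 267.9] size [124.  105.6] long-axis deg 74.4
plane slope,z [ 0.00103039 -0.00039287  0.0657521 ]
rib c [549.1 267.8] size [58.7 15.5] long-axis deg 74.7
top 0 arm angle nan handle 39 [106.  41. 294.] [117.  61. 301.] [111.  54. 299.]
scene 207 arm angle 4.9 handle 44 [106.  14. 292.] [117.  57. 301.] [112.  36. 297.]
-> turn [-0.001  0.     0.003] shift cm [9.93 0.08 1.83] from [0.5229 0.1731 0.2183] [-3.14   0.     1.298] t 19.05
  return _methods._mean(a, axis=axis, dtype=dtype,
  ret = ret.dtype.type(ret / rcount)
```

View pics/scene6.png

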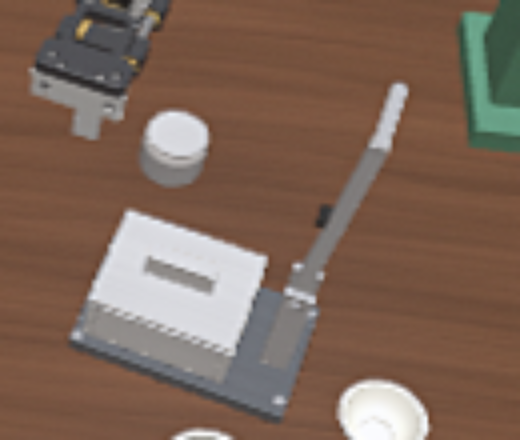

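The crop shows the cover flat on the frame at (180,270), with the clamp still open and its handle at about (395,100). The flange plane is at 65.8 mm with a slope under 0.1%, so the cover is seated. Both cameras put the handle bar at frame (112, 14 to 61, 294), 190 mm from the hinge as it should be, at about 1.66 rad.

I'll grip the bar from above with a quarter turn.

Request:
move_arm(deltas=[0,0,-0.14,0,0,-4,0.2,0,0,-0.28,0,0,-8,0,0,0,-0.42,0,0,-12,0,0,0,-0.56,0,0,-16,0,0,0,-0.7,2,-0.5,-16,0,0,0,-0.84,5,-1,-16,0,0,0,-0.98,8,-1.5,-16,0,0,0,-1.12,11,-2,-16,0])

```text
time: 19.85
tool_pos: [0.5336, 0.2857, 0.3782]
ee_rot: [-3.141, -0.001, 2.424]
wrist_force: [0.7, -0.4, -1.1]
width: 0.047
finger_force: 0.0
```

```bash
cat >> m.py <<'E'
ax=np.array([np.cos(1.295),np.sin(1.295)]);ay=np.array([-ax[1],ax[0]])
def fgo(fx,fy,z): # frame mm -> world go with clamp-grip yaw
    p=np.array([.5505,.2685])+(fx*ax+fy*ay)/1000; go(p[0],p[1],z/1000,2.866)
    o=robot.get_obs(); d=o['tool_pos'][:2]-[.5505,.2685]; print('now frame',np.round([d@ax*1000,d@ay*1000,o['tool_pos'][2]*1000],1))
E
python3 - <<'E'
from m import *
fgo(112,36,375)
E
```

```text
-> turn [-0.001 -0.001 -0.442] shift cm [5.64 8.4  0.31] from [0.5336 0.2857 0.3782] [-3.141e+00 -1.000e-03  2.424e+00] t 19.85
now frame [ 11.9  21.  378.2]
```

Request:
move_arm(deltas=[0,0,-0.14,1.5,2.2,0,0,0,0,-0.28,3,4.4,0,0,0,0,-0.42,4.4,6.6,0,0,0,0,-0.442,5.6,8.4,0,0,0,0,-0.442,5.6,8.4,0,0,0,0,-0.442,5.6,8.4,0,0,0,0,-0.442,5.6,8.4,0,0])

```text
time: 20.55
tool_pos: [0.5473, 0.383, 0.379]
ee_rot: [-3.141, 0.0, 2.858]
wrist_force: [0.1, 0.1, 0.3]
width: 0.0473
finger_force: 0.0
```

```bash
python3 - <<'E'
from m import *
fgo(112,36,275)
s=snap('wrist'); save(s,'w7.png'); P=cloud(s).reshape(-1,3); d=P[:,:2]-[.5505,.2685]; f=np.c_[d@ax,d@ay,P[:,2]]*1000
h=f[(f[:,2]>280)&(f[:,2]<310)&(f[:,1]>12)&(f[:,1]<65)&(abs(f[:,0]-112)<30)]; print(len(h))
if len(h): print(np.percentile(h,[1,50,99],axis=0).round(1))
E
```

```text
-> turn [-0.001  0.    -0.008] shift cm [ 0.17  0.27 10.4 ] from [0.5473 0.383  0.379 ] [-3.141  0.     2.858] t 20.55
now frame [109.3  34.3 379. ]
926
[[105.7  12.6 293.4]
 [111.4  38.3 299.1]
 [117.1  61.6 301.2]]
```

View pics/w7.png

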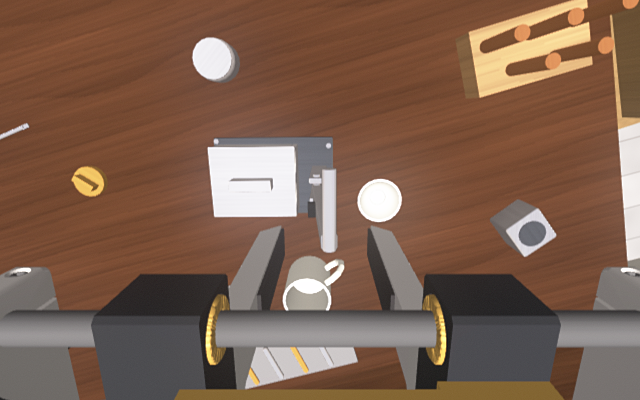

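The handle bar runs from (329,172) to (329,248), between the open fingers. It is centred at frame x 111.4 with its top at 301, which agrees with the fixed cameras. Descending and gripping.

Request:
move_arm(deltas=[0,0,-0.008,0.17,0.2,3,0,0,0,-0.008,0.17,0.2,6,0,0,0,-0.008,0.17,0.2,9,0,0,0,-0.008,0.17,0.2,10.3,0,0,0,-0.008,0.17,0.2,10.3,0,0,0,-0.008,0.17,0.2,10.3,0,0,0,-0.008,0.17,0.2,10.3,0.5,0,0,-0.008,0.17,0.2,10.3,0.5])

```text
time: 21.4
tool_pos: [0.5468, 0.386, 0.2781]
ee_rot: [3.139, 0.002, 2.866]
wrist_force: [-0.3, -0.8, 1.2]
width: 0.0344
finger_force: 0.0
```

```bash
python3 - <<'E'
from m import *
fgo(111.4,36,275); print(robot.get_obs()['wrist_force'])
E
```

```text
-> turn [0.002 0.002 0.   ] shift cm [ 0.04 -0.06  0.31] from [0.5468 0.386  0.2781] [3.139e+00 2.000e-03 2.866e+00] t 21.4
now frame [112.   35.6 278.1]
[-0.32059093 -0.75694059  1.24534366]
```

Request:
move_arm(deltas=[0,0,0,0,0,0.2,1,0,0,0,0,0,0.2,1,0,0,0,0,0,0.2,1,0,0,0,0,0,0.2,1,0,0,0,0,0,0.2,1,0,0,0,0,0,0.2,1])

```text
time: 22.0
tool_pos: [0.5463, 0.386, 0.2739]
ee_rot: [3.142, 0.0, 2.867]
wrist_force: [0.9, 0.1, 0.4]
width: 0.0112
finger_force: 30.0
```

```bash
python3 - <<'E'
from m import *
fgo(111.4,36,275); o=robot.get_obs(); print(o['wrist_force'],o['width'])
d=o['tool_pos'][:2]-[.5505,.2685]; fx=d@ax*1000; z=o['tool_pos'][2]*1000
th0=np.arccos((95-fx)/190); zb=105+190*np.sin(th0); print('th0',th0,'bar z',zb,'bar-TCP',zb-z)
for th in np.r_[th0,np.arange(1.6,-.01,-.1)]:
    print(round(th,2),'y cm',round((95-190*np.cos(th)-fx)/10,2),'z cm',round((zb-105-190*np.sin(th))/10,2))
E
```

```text
-> turn [0.    0.    0.001] shift cm [-0.01 -0.05 -0.11] from [0.5463 0.386  0.2739] [3.142 0.    2.867] t 22.0
now frame [111.9  36.1 273.9]
[0.92332058 0.08013598 0.35778204] 0.011197120576916533
th0 1.6599314728650745 bar z 294.24571754579125 bar-TCP 20.318492283892624
1.66 y cm -0.0 z cm 0.0
1.6 y cm -1.14 z cm -0.07
1.5 y cm -3.04 z cm -0.03
1.4 y cm -4.92 z cm 0.2
1.3 y cm -6.77 z cm 0.62
1.2 y cm -8.58 z cm 1.22
1.1 y cm -10.31 z cm 1.99
1.0 y cm -11.96 z cm 2.94
0.9 y cm -13.5 z cm 4.04
0.8 y cm -14.93 z cm 5.29
0.7 y cm -16.22 z cm 6.68
0.6 y cm -17.37 z cm 8.2
0.5 y cm -18.37 z cm 9.82
0.4 y cm -19.19 z cm 11.53
0.3 y cm -19.84 z cm 13.31
0.2 y cm -20.31 z cm 15.15
0.1 y cm -20.6 z cm 17.03
-0.0 y cm -20.69 z cm 18.92
```

Request:
move_arm(deltas=[0,0,0,0,-0.5,0,1,0,0,0,0,-1.1,0,1,0,0,0,0,-2.1,0,1,0,0,0,0,-3,0,1,0,0,0,0,-4,0.1,1,0,0,0,0,-4.9,0.2,1])

```text
time: 22.6
tool_pos: [0.5325, 0.3378, 0.2724]
ee_rot: [3.141, 0.0, 2.867]
wrist_force: [1.0, 3.0, 1.2]
width: 0.0109
finger_force: 30.0
```

Request:
move_arm(deltas=[0,0,0,0,-0.9,0.2,1,0,0,0,0,-1.85,0.4,1,0,0,0,0,-2.75,0.7,1,0,0,0,0,-3.65,1,1,0,0,0,0,-4.55,1.4,1,0,0,0,0,-5.4,1.8,1,0,0,0,0,-6.25,2.25,1,0,0,0,0,-7.05,2.75,1])

```text
time: 23.4
tool_pos: [0.5132, 0.2702, 0.2439]
ee_rot: [-3.141, -0.001, 2.867]
wrist_force: [-2.7, 3.3, 2.3]
width: 0.0109
finger_force: 30.0
```

Request:
move_arm(deltas=[0,0,0,0,-0.8,0.55,1,0,0,0,0,-1.55,1.1,1,0,0,0,0,-2.25,1.7,1,0,0,0,0,-2.95,2.35,1])

```text
time: 23.8
tool_pos: [0.5052, 0.2421, 0.2202]
ee_rot: [-3.141, -0.001, 2.867]
wrist_force: [-2.9, 3.5, 1.5]
width: 0.011
finger_force: 30.0
```

Request:
move_arm(deltas=[0,0,0,0,-0.65,0.7,1,0,0,0,0,-1.3,1.4,1,0,0,0,0,-1.9,2.15,1,0,0,0,0,-2.45,2.9,1,0,0,0,0,-2.95,3.7,1,0,0,0,0,-3.45,4.5,1,0,0,0,0,-3.85,5.35,1,0,0,0,0,-4.25,6.2,1])

```text
time: 24.6
tool_pos: [0.4939, 0.2014, 0.158]
ee_rot: [3.142, -0.001, 2.867]
wrist_force: [-3.5, 5.1, 0.7]
width: 0.0111
finger_force: 30.0
```

Request:
move_arm(deltas=[0,0,0,0,-0.35,0.9,1,0,0,0,0,-0.65,1.8,1,0,0,0,0,-0.9,2.7,1,0,0,0,0,-1.1,3.6,1,0,0,0,0,-1.1,3.6,1])

```text
time: 25.1
tool_pos: [0.4908, 0.1908, 0.1206]
ee_rot: [-3.141, -0.002, 2.867]
wrist_force: [-1.1, 5.2, -3.0]
width: 0.011
finger_force: 30.0
```

```bash
python3 - <<'E'
from m import *
fgo(-95,36,105-20.3); o=robot.get_obs(); print(o['wrist_force'],o['width'])
E
```

```text
-> turn [-0.    -0.002  0.001] shift cm [-0.04 -0.4   3.59] from [0.4908 0.1908 0.1206] [-3.141e+00 -2.000e-03  2.867e+00] t 25.1
now frame [-91.   36.3 120.6]
[-1.10799221  5.22182617 -2.99981296] 0.01097690811394885
```

Request:
move_arm(deltas=[0,0,0,0,-0.15,0.9,1,0,0,0,0,-0.2,1.8,1,0,0,0,0,-0.25,2.6,1,0,0,0,0,-0.25,3.1,1,0,0,0,0,-0.25,3.3,1,0,0,0,0,-0.25,3.3,1])

```text
time: 25.7
tool_pos: [0.4901, 0.1882, 0.0894]
ee_rot: [-3.14, -0.001, 2.867]
wrist_force: [-3.4, 3.0, -1.7]
width: 0.0111
finger_force: 30.0
```

Request:
move_arm(deltas=[0,0,0,0,0,0.1,1,0,0,0,0,0,0.2,1,0,0,0,0,0,0.2,1,0,0,0,0,0,0.2,1])

```text
time: 26.1
tool_pos: [0.4902, 0.1882, 0.0892]
ee_rot: [-3.14, -0.0, 2.867]
wrist_force: [-6.6, 1.2, 6.0]
width: 0.0108
finger_force: 30.0
```

Request:
move_arm(deltas=[0,0,0,0,0,0.1,1,0,0,0,0,0,0.2,1,0,0,0,0,0,0.3,1,0,0,0,0,0,0.3,1])

```text
time: 26.5
tool_pos: [0.4903, 0.1882, 0.0888]
ee_rot: [-3.141, 0.001, 2.867]
wrist_force: [-11.4, 0.1, 16.9]
width: 0.0111
finger_force: 30.0
```

```bash
python3 - <<'E'
from m import *
fgo(-95,36,84.7); o=robot.get_obs(); print(o['wrist_force'],o['width'],o['joint_torque'].round(1))
for n in('top','scene'):
    s=snap(n); P=cloud(s); q=P.reshape(-1,3); d=q[:,:2]-[.5505,.2685]; f=np.c_[d@ax,d@ay,q[:,2]]*1000
    for lo,hi in((-45,-20),(0,30),(30,60),(60,80)):
        a=f[(f[:,0]>lo)&(f[:,0]<hi)&(abs(f[:,1])<5)&(f[:,2]>85)&(f[:,2]<140)]; print(n,lo,len(a),np.median(a[:,2]).round(1) if len(a) else '')
save(s,'scene8.png',(360,130,500,250),4)
E
```

```text
-> turn [-0.001  0.001  0.001] shift cm [-0.01 -0.13  0.41] from [0.4903 0.1882 0.0888] [-3.141e+00  1.000e-03  2.867e+00] t 26.5
now frame [-93.7  36.1  88.8]
[-11.36914563   0.1263015   16.86076204] 0.011108153577616287 [ -2.2 -24.5 -26.3  -1.1  -3.5  -0. ]
top -45 0 
top 0 0 
top 30 0 
top 60 0 
scene -45 9 109.1
scene 0 19 109.5
scene 30 16 109.8
scene 60 11 110.1
```

View pics/scene8.png

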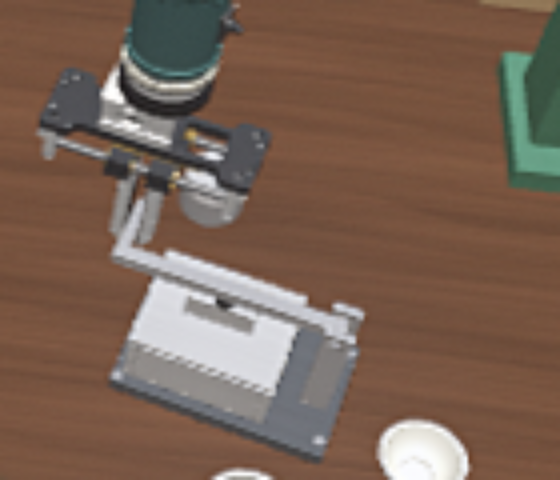

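The arm lies level (109 to 110 mm along its length), the foot sits on the rib at about (225,303), and the force has risen to 17 N with no further motion. It is fully down, so I'll ease off, release and withdraw.

Request:
move_arm(deltas=[0,0,0,0,0,-0.3,1,0,0,0,0,0,-0.35,1,0,0,0,0,0,-0.35,0.3,0,0,0,0,0,-0.35,0.3,0,0,0,0,0,-0.35,0.3,0,0,0,0,0,-0.35,0.3,0,0,0,0,0,-0.35,0.3,0,0,0,0,0,-0.35,0.3])

```text
time: 27.4
tool_pos: [0.4908, 0.1885, 0.0884]
ee_rot: [-3.141, 0.0, 2.867]
wrist_force: [-0.1, -1.2, -0.4]
width: 0.033
finger_force: 0.0
```

Request:
move_arm(deltas=[0,0,0,0,0,-1,0.3,0,0,0,0,0,-4,0.3,0,0,0,0,0,-8,0.3,0,0,0,0,0,-12,0.3,0,0,0,0,-4,-16,0.3,0,0,0,0,-8,-16,0.3,0,0,0,0,-12,-16,0.3,0,0,0,0,-12,-16,0.3])

```text
time: 28.2
tool_pos: [0.4576, 0.0698, 0.2505]
ee_rot: [-3.141, 0.004, 2.861]
wrist_force: [-0.3, 1.0, 0.6]
width: 0.0327
finger_force: 0.0
```

```bash
python3 - <<'E'
from m import *
o=robot.get_obs(); print(o['wrist_force'],o['width'],o['time'])
for n in('top','scene'):
    s=snap(n); P=cloud(s); q=P.reshape(-1,3); d=q[:,:2]-[.5505,.2685]; f=np.c_[d@ax,d@ay,q[:,2]]*1000
    for lo,hi in((-90,-60),(-45,-20),(0,30),(30,60),(60,80)):
        a=f[(f[:,0]>lo)&(f[:,0]<hi)&(abs(f[:,1])<7)&(f[:,2]>100)&(f[:,2]<140)]; print(n,lo,len(a),np.median(a[:,2]).round(1) if len(a) else '')
    a=f[(abs(f[:,0])<60)&(abs(abs(f[:,1])-35)<15)&(f[:,2]>50)&(f[:,2]<80)]; k=np.linalg.lstsq(np.c_[a[:,:2],np.ones(len(a))],a[:,2],rcond=None)[0]; print('flange',k)
    save(s,n+'9.png',(110,120,290,260) if n=='top' else (360,130,500,250),4)
E
```

```text
[-0.34180898  1.03053367  0.62561801] 0.03267540434860265 28.2
top -90 0 
top -45 0 
top 0 0 
top 30 0 
top 60 22 110.8
flange [0. 0. 0.]
scene -90 20 110.8
scene -45 16 110.8
scene 0 22 110.2
scene 30 19 111.2
scene 60 13 111.1
flange [-1.47141295e-03  2.41695747e-03  6.48327382e+01]
```

View pics/scene9.png

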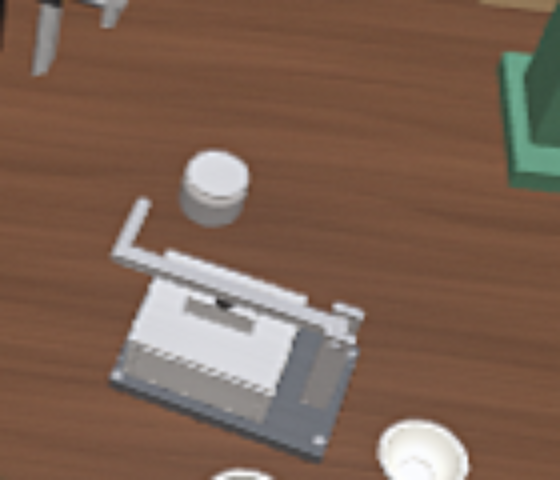

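The crop shows the arm level and still down, its foot at (223,303) on the rib. The cover is flat, the gripper is clear and nothing else has moved.

```bash
python3 -c "
from bench import robot
print(robot.close_job())"
```

```text
the job is handed in; nothing more can be done
None
```

The brass buckle pattern is in the pocket rib up, the cover is seated flat on the frame, and the clamp arm is down level with its foot on the handle rib; I handed the job in at about 28 s.

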